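Fit the sprung rail of a slide dryer, hang the slide carriers, start the fan

TASK

Get the washed slides drying: pinch the sprung rail short, bring it between the two sockets of the slide dryer with its fixed pin at the blower, and let it spring out into both of them; then hook every slide carrier that stands on the bench onto the rail and slide it along towards the blower until the whole carrier is past the black band. When all of them hang there, switch the fan on by pushing its lever fully over, and leave the other things on the bench where they are.

Things in the scene. Friction and masses are not known exactly. Their poses are not given: they have to be found in the camera images.
- dryer: Slide dryer, fixed. Origin: bench height, midway between the two end faces. +y along the rail to the blower, -x open side to the robot. Steel drip tray 150 mm deep, 14 mm rim, y -212 to +278. Plain steel cheek at the -y end, 110 wide, 165 tall, face at y -180; white blower housing at the +y end, 140 wide, 200 tall, face at y +180, reaching to y +274.
- dryer_cover (a point): Middle of the free edge of the dryer's clear dust cover (dryer x 0, y +22, z 180). The cover is a flat sheet 130 mm wide from here to the housing, underside z 180, top z 183, open at front, back and this end. The fitted rail runs about 50 mm below it; on the -y side of this edge the rail is open from above, beyond it only from the front or by sliding along.
- socket_blower (a point): Centre of the floor of the square socket (16 x 16 mm, 9 mm deep) in the blower housing's face: dryer x 0, y +189, z 130. Takes the rail's fixed pin.
- socket_plain (a point): Centre of the floor of the like socket in the plain cheek: dryer x 0, y -189, z 130. Takes the rail's sprung pin.
- rail: Sprung rail, loose, 0.14 kg: round aluminium bar 14 mm thick along its y axis. Origin: on the axis, midway between its two thumb collars when free. Black square collars 52 x 52 x 5 mm: two thumb collars near the -y end, one end collar at y +272 to +277; it lies on them, axis 26 mm up, any side up alike. Carriers have the bar between y +34 and +272. Fitted, its origin is at dryer y -109.
- rail_pin (a point): Tip of the fixed pin (10 mm thick, round nose) at the rail's +y end, rail y +298. 382 mm from the other tip when free.
- rail_plunger (a point): Tip of the sprung pin, like the other, at the -y end: rail y -84 when free, -54 fully pinched. It moves with the sliding thumb collar, 50 mm from that collar's outer face. Fitted, the pins lie up to 3 mm low in their sockets: axis 127 to 130 mm over the bench.
- rail_grip (a point): Centre of the outer (+y) face of the fixed thumb collar, rail y +34. The sliding collar's outer (-y) face is at y -34 free, -4 fully pinched: grip the two outer faces where they stand 17 mm clear above the bar, fingers closing along the bar (68 mm wide free, 38 mm at the hard stop; their middle then at rail y +15).
- plunger (a joint): Travel of the sprung end, m: 0 free, about 0.004 when sprung into the dryer, 0.030 fully pinched (hard stop). 6.5 N rising to 14 N. Pinched, the rail is 352 mm long, 4 mm clear of each dryer face if centred, and goes in level from the front, under the cover; let go, both ends spring out into the sockets.
- rail_band (a point): Blower-side (+y) edge of the 4 mm black band round the bar, on the axis, rail y +109 (dryer y 0 once fitted). Between the band and the fixed thumb collar is the open stretch for hooking on, 71 mm long. Past the band there is room for four carriers side by side (163 mm).
- fan (a joint): Fan lever, rad: 0 off (leans to dryer -x), 1.0 fully on (leans to dryer +x); may start at up to 0.15. Stays where left. Turns about an axis along y at dryer x 0, y +235, z 222; 60 mm to the ball.
- fan_tip (a point): Centre of the 26 mm black ball on the fan lever, on top of the blower housing, about 275 mm over the bench.
- carrier1: Slide carrier, loose, upright on the bench, 0.2 kg, heavy base; two to four of them are there. Origin: centre of the underside, z up. Steel rack of stained slides 84 (x) x 36 (y) x 36 mm tall, above it a sheet hook, and on top a square grey grip post 16 x 16 mm at x 0, y 0, from z 103 to z 135.
- carrier1_hook (a point): Middle of the open space in the hook of carrier1, where the bar's axis lies when it hangs: carrier x 0, y 0, z 90.5. Hook: 34 mm wide in y, 4 mm sheet; upright stem at x -17 from rack to roof, roof with inner peak z 98 sloping to z 92, lip at x +17 down to z 74. It is open to +x between rack (z 36) and lip: move the carrier towards its +x with the bar at about z 55, then lower.
- carrier2: Slide carrier like carrier1 (same shape, frame and origin); may be absent.
- carrier2_hook (a point): Middle of the open space in the hook of carrier2, where the bar's axis lies when it hangs: carrier x 0, y 0, z 90.5.
- carrier3: Slide carrier like carrier1 (same shape, frame and origin); may be absent.
- carrier3_hook (a point): Middle of the open space in the hook of carrier3, where the bar's axis lies when it hangs: carrier x 0, y 0, z 90.5.
- carrier4: Slide carrier like carrier1 (same shape, frame and origin); may be absent.
- carrier4_hook (a point): Middle of the open space in the hook of carrier4, where the bar's axis lies when it hangs: carrier x 0, y 0, z 90.5.
- wash_bottle: Orange wash bottle, 72 mm across, 170 mm tall; loose, to be left alone. Origin: centre of the underside.
- stain_jar: Amber glass jar, 64 mm across, 85 mm tall; loose, to be left alone. Origin: centre of the underside.
- slide_box: Blue slide box 55 x 110 x 35 mm (y long); loose, to be left alone. Origin: centre of the underside.
- tube_rack: Wire rack of capped blood tubes 75 x 200 mm (y long), 105 mm tall; loose, to be left alone. Origin: centre of the underside.
Not all that is in view belongs to the job. What is shaped like the carrier4 but red is not meant.

How it is judged:
On the way, in this order (a step that is already met when the one before it is completed fails the run):
1. the rail is sprung between the cheek and the blower, a pin in each socket (distance between rail_pin and socket_blower below 0.009 m and distance between rail_plunger and socket_plain below 0.009 m), for 0.3 s.
2. every slide carrier hangs on the rail, wholly past the band (z of carrier1_hook in the frame of dryer between 0.117 and 0.14 m and x of carrier1_hook in the frame of dryer between -0.012 and 0.012 m and y of each of carrier1_hook, carrier2_hook, carrier3_hook, carrier4_hook in the frame of rail above 0.124 m and angle between each of carrier1, carrier2, carrier3, carrier4's own z axis and vertical below 0.2 rad and z of carrier2_hook in the frame of dryer between 0.117 and 0.14 m and x of carrier2_hook in the frame of dryer between -0.012 and 0.012 m and z of carrier3_hook in the frame of dryer between 0.117 and 0.14 m and x of carrier3_hook in the frame of dryer between -0.012 and 0.012 m and z of carrier4_hook in the frame of dryer between 0.117 and 0.14 m and x of carrier4_hook in the frame of dryer between -0.012 and 0.012 m), for 0.3 s.
3. the fan lever is pushed over to on (value of joint fan above 0.85 rad), for 0.2 s.
At the end, for the whole second after the job is handed in: Rail pins in both sockets (tips within 9 mm of the socket floors' centres); every carrier hangs upright (0.2 rad) with the bar in its hook (within 12 mm), its centre 15 mm or more past the band's edge, at rest and let go; fan lever beyond 0.85 rad (all of step 1 and all of step 2 and value of joint fan above 0.85 rad and linear speed of each of carrier1, carrier2, carrier3, carrier4 below 0.03 m/s and contact force between the fingers and carrier1 below 0.2 N and contact force between the fingers and carrier2 below 0.2 N and contact force between the fingers and carrier3 below 0.2 N and contact force between the fingers and carrier4 below 0.2 N and contact force between the fingers and rail below 0.2 N); the robot touches nothing.
It fails at once if the wash bottle is shifted by more than 30 mm (distance of wash_bottle from where it was at the start of the episode above 0.03 m).
It fails at once if the stain jar is shifted by more than 30 mm (distance of stain_jar from where it was at the start of the episode above 0.03 m).
It fails at once if the slide box is shifted by more than 30 mm (distance of slide_box from where it was at the start of the episode above 0.03 m).
It fails at once if the tube rack is shifted by more than 30 mm (distance of tube_rack from where it was at the start of the episode above 0.03 m).
Of carrier1, carrier2, carrier3, carrier4 only 2 to 4 are there at a start; the rules pass over those that are not, and their reading is None.
At some moment in a run one of carrier1, carrier2, carrier3, carrier4 may be knocked a few centimetres aside while the robot is not near it.
Once in a run the grip may slacken for a moment while it holds something.
It also fails if it takes over 210 s, if anything falls off the work surface, if the arm or the gripper's body presses on something with over 40 N, if the wrist force passes 120 N, or if a joint passes its speed limit or range.

ROBOT

A 6-joint arm with a two-finger parallel gripper is mounted at the origin on the work surface. World frame = base frame: x ahead of the robot, y to its left, z up, the work surface at z = 0. Lengths are in m, angles in rad, forces in N, time in s.
With the tool pointing down it reaches from about 0.275 to 0.825 m from the base axis. Payload 4.9 kg.
Tool frame: the origin (TCP) lies midway between the tips of the shut fingers; the grasp point (between the pads) lies 19 mm behind it (grip_point_offset is the distance from the TCP to the grasp point, in m); z points along the fingers, y is the line along which they close (so a half turn about z gives the same grasp; the last joint's range is limited). The gripper opens to 85 mm and grips with 20 to 120 N. Pads are 22 mm wide; open, the fingers measure 114 mm over their backs; the gripper's body (76 mm by 85 mm) begins 54 mm behind the grasp point. The pads swing forward as they close: fully open they stand 13 mm farther back than shut.
Start: joints at [-0.134, 0.326, -0.193, 1.052, 0, 1.437], TCP at [0.55, 0, 0.231] pointing down, gripper open.
Joint ranges: [-2.65, 2.65], [-0.97, 1.79], [-1.3, 1.35], [-1.93, 2.1], [-1.47, 1.37], [-3.14, 3.14]. Speed limits (rad/s): [2.57, 2.57, 3.14, 3.14, 3.14, 3.14].

INTERFACE

Orientations are given as a rotation vector (axis times angle).
In Python, from cell import * gives the robot as it stands. Calls block until the motion is done:
- movep(position, orientation): joint-space move of the TCP to a pose.
- move_l(position, velocity=0.15, rot=None, until_force=None): straight line of the TCP; rot=None keeps the orientation; velocity is the mean speed in m/s. With until_force (N) it stops when the force on the tool has changed by that much, and returns True; else False.
- set_joints(angles): joint-space move.
- let_go() and grab(newtons=None): open the fingers fully, or close them until they stop; newtons is the grip in N (None keeps the last).
- sleep(seconds).
- ik(position, orientation): joint angles nearest the present ones, or None.
- get_state(): the state.
- grab_frame(name): name is "scene" or "side" or "wrist"; returns a dict with "img" (420x560x3 uint8, red, green, blue), "fx", "fy", "cx", "cy" (pixels), "k1" (the pictures are not rectified: a ray, as slopes to the right and down, at radius r is drawn at 1 + k1 r^2 times it, then the intrinsics apply), "cam_to_world" (4x4, takes a point from camera to world coordinates); the wrist camera has in their place "T_tool_cam" (4x4, takes a point from camera to tool coordinates, whose origin is the TCP and whose axes are the flange's). Camera axes: x right, y down, z forward; pixel columns grow to the right and rows downward; lengths in m; the calibration is good to about 2 mm. A picture is of the moment at which its call begins: read the wrist's pose just before it. There is no depth.
A pose or a line that the arm cannot do raises MotionError and nothing moves.
- sign_off(): hands the job in; it is judged then, once.
Trained networks look in the newest picture that a camera, given by its name, has taken for a name from the list of things; names that differ only in an ending like _2 or _b are one class to them, and where a whole thing is asked for, a point or a joint stands for the part that bears it (a point fixed in the world has none). Each returns a list of dicts, best first, with "score" (0 to 1); they miss things now and then, are a little off and sometimes report something else, mostly with a low value. They report only what shows in the picture. A call takes as long as a camera call. They do not tell look-alikes from the thing itself.
- spot_in(camera, name): "centre" ([column, row] in pixels, amid what is visible of it).
- silhouettes(camera, name): "mask" (420x560 bool, what is visible of it) and "centre" ([column, row] in pixels, amid what is visible of it).
- tip_of(camera, name): "centre" ([column, row] in pixels: a listed point, or the origin of a listed thing).
The state is a dict: "clock": time; "q": joint angles; "joint_velocities": joint speeds; "tau": joint torques, N m; "position": TCP position; "eef_rot": TCP orientation; "contact_force": force on the tool from outside, world axes, zero at the start; "wrist_torque": the same for the moment, N m; "finger_gap": opening from 0.0 (shut) to 1.0 (fully open); "grasp_force": force on a finger pad.
Only numpy, scipy, OpenCV 4.12 (cv2) and the standard library are available. Lean on these libraries where they do the work, as an engineer would, in place of code of your own. Each camera call takes 0.05 s, during which the arm holds its last target. There are 200 camera calls.

## Working session

There is one attempt and no reset: what is moved stays moved. The work goes in short steps, each a Python script; the robot and the scene stay as the last script left them, time stands still between calls to the robot, and variables do not carry over. Pictures are saved under pics/ and viewed, at most 17 in all, crops included, and the job is handed in when it is done.

```bash
ls; mkdir -p pics; python3 - <<'E'
from cell import *
import cv2,numpy as np
s=get_state(); print(s)
for n in ("scene","side"):
    f=grab_frame(n); cv2.imwrite(f"pics/{n}0.png",f["img"][:,:,::-1])
    print(n,f["fx"],f["fy"],f["cx"],f["cy"],f["k1"]); print(np.round(f["cam_to_world"],3))
    for t in ["dryer","dryer_cover","socket_blower","socket_plain","rail","rail_pin","rail_plunger","rail_grip","rail_band","fan_tip","carrier1","carrier1_hook","wash_bottle","stain_jar","slide_box","tube_rack"]:
        print(t,[(np.round(d["centre"]).astype(int).tolist(),round(d["score"],2)) for d in tip_of(n,t)][:7])
f=grab_frame("wrist");print({k:v for k,v in f.items() if k!="img"})
E
```

```text
pics
{'clock': 0.0, 'q': array([-1.34203761e-01,  3.26904360e-01, -1.93542946e-01,  1.05197904e+00,
        8.71934946e-06,  1.43659127e+00]), 'joint_velocities': array([ 8.34107342e-05,  1.52047388e-04,  9.68853073e-04,  3.93351724e-04,
        8.19452035e-04, -2.31862897e-04]), 'tau': array([-1.24197268e-03, -4.43398941e+01,  2.62443137e+01,  1.56443648e-02,
       -1.97191571e-04, -6.55614656e-06]), 'position': array([5.49453045e-01, 8.59022871e-05, 2.30538873e-01]), 'eef_rot': array([-2.22051931e+00, -2.22052216e+00,  1.54043739e-03]), 'contact_force': array([ 0.05459242,  0.07149139, -0.01828364]), 'wrist_torque': array([ 0.02721966, -0.01223908, -0.00799297]), 'grasp_force': 0.0, 'finger_gap': 0.998081660657287}
scene 544.1186529934921 544.1186529934921 280.8302838975628 213.4588687424906 -0.11039057362939302
[[ 0.626  0.462 -0.628  1.678]
 [ 0.78  -0.356  0.515 -0.912]
 [ 0.015 -0.812 -0.583  1.219]
 [ 0.     0.     0.     1.   ]]
dryer [([297, 267], 0.74), ([306, 220], 0.36)]
dryer_cover [([309, 220], 0.55), ([188, 265], 0.2)]
socket_blower [([341, 213], 0.85), ([300, 217], 0
[... 1453 characters left out ...]
2], 0.28)]
wash_bottle [([243, 145], 0.74), ([407, 372], 0.6)]
stain_jar [([199, 179], 0.7), ([264, 187], 0.66), ([204, 224], 0.59)]
slide_box [([204, 244], 0.7), ([225, 193], 0.66)]
tube_rack [([385, 276], 0.75)]
{'fx': 336.4839061694773, 'fy': 336.4839061694773, 'cx': 279.53997475211946, 'cy': 204.88793592913683, 'k1': -0.06157112918207593, 'T_tool_cam': array([[-3.75014379e-04, -9.44668771e-01, -3.28025568e-01,
         8.37523854e-02],
       [ 9.99999903e-01, -4.30639593e-04,  9.69358330e-05,
        -4.26926062e-04],
       [-2.32833051e-04, -3.28025499e-01,  9.44668840e-01,
        -1.41252228e-01],
       [ 0.00000000e+00,  0.00000000e+00,  0.00000000e+00,
         1.00000000e+00]])}
```

View pics/scene0.png

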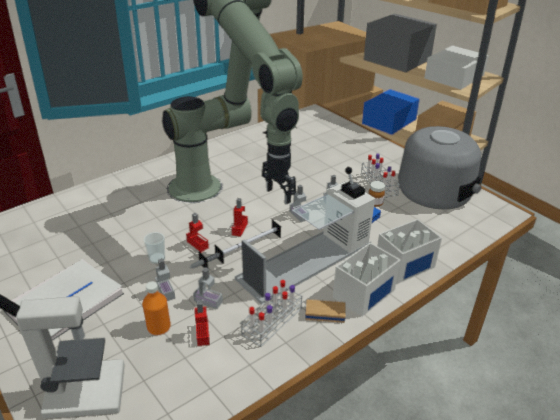

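View pics/side0.png

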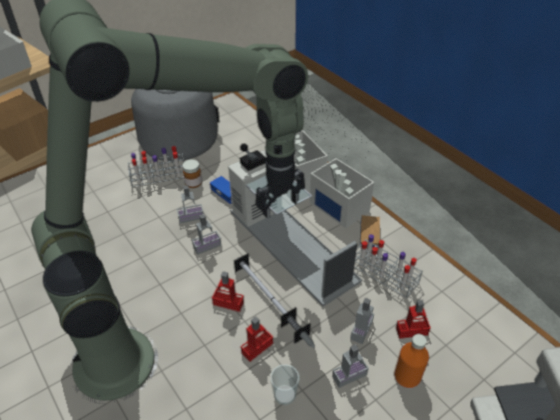

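The scene picture shows the rail from about (200,260) to (277,228), the plain cheek at (252,265) and the blower at (347,215). Grey carriers stand at (163,280), (207,287), (299,202) and (333,187). The red look-alikes are at (197,236), (239,217) and (202,325) and are not meant. The side view matches: grey at (190,210), (206,240), (363,320), (350,368).

```bash
cat > h.py <<'E'
from cell import *
import cv2,numpy as np
from scipy.spatial.transform import Rotation as R
def shot(n,save=None):
    s=get_state(); f=grab_frame(n)
    if n=="wrist":
        T=np.eye(4);T[:3,:3]=R.from_rotvec(s["eef_rot"]).as_matrix();T[:3,3]=s["position"]
        f["cam_to_world"]=T@f["T_tool_cam"]
    if save: cv2.imwrite(f"pics/{save}.png",f["img"][:,:,::-1])
    return f
def ray(f,p):
    K=np.array([[f["fx"],0,f["cx"]],[0,f["fy"],f["cy"]],[0,0,1.]])
    u=cv2.undistortPoints(np.array([[p]],float),K,np.array([f["k1"],0,0,0,0.]))[0,0]
    T=f["cam_to_world"]; return T[:3,3],T[:3,:3]@np.array([u[0],u[1],1.])
def onz(f,p,z):
    o,d=ray(f,p); return o+d*(z-o[2])/d[2]
def tri(*fp):
    A=np.zeros((3,3));b=np.zeros(3);L=[]
    for f,p in fp:
        o,d=ray(f,p);d=d/np.linalg.norm(d);M=np.eye(3)-np.outer(d,d);A+=M;b+=M@o;L.append((M,o))
    x=np.linalg.solve(A,b);return x,max(np.linalg.norm(M@(x-o)) for M,o in L)
def proj(f,X):
    T=np.linalg.inv(f["cam_to_world"]);c=T[:3,:3]@np.asarray(X)+T[:3,3]
    K=np.array([[f["fx"],0,f["cx"]],[0,f["fy"],f["cy"]],[0,0,1.]])
    return cv2.projectPoints(c.reshape(1,1,3),np.zeros(3),np.zeros(3),K,np.array([f["k1"],0,0,0,0.]))[0].ravel()
def down(yaw):
    """tool down, closing line (tool y) at world angle yaw"""
    y=np.array([np.cos(yaw),np.sin(yaw),0]);z=np.array([0,0,-1.])
    return R.from_matrix(np.c_[np.cross(y,z),y,z]).as_rotvec()
E
python3 - <<'E'
from h import *
import pickle
S=shot("scene");s=shot("side")
pairs=dict(plain=([252,253],[342,260]),pin=([278,225],[236,259]),plunger=([190,264],[312,348]),grip=([220,253],[289,315]),band=([239,242],[274,300]),fan=([350,171],[244,146]),jar=([378,200],[191,172]))
for k,(a,b) in pairs.items():
    x,e=tri((S,a),(s,b));print(k,x.round(3),e.round(3))
# grey post tops z .135 guess
for k,a,b in [("c_a",(162,263),(365,303)),("c_b",(208,271),(348,352)),("c_c",(299,189),(187,195)),("c_d",(333,179),(203,228)),("c_c'",(299,189),(203,228)),("c_d'",(333,179),(187,195)),("a'",(162,263),(348,352)),("b'",(208,271),(365,303)),("red",(196,217),(256,322)),("red2",(239,202),(224,278)),("red3",(202,308),(418,305))]:
    x,e=tri((S,a),(s,b));print(k,x.round(3),e.round(3))
i=cv2.resize(S["img"][170:350,130:410,::-1],None,fx=2.85,fy=2.85,interpolation=cv2.INTER_CUBIC);cv2.imwrite("pics/sc1.png",i)
i=cv2.resize(s["img"][130:400,150:450,::-1],None,fx=2.2,fy=2.2,interpolation=cv2.INTER_CUBIC);cv2.imwrite("pics/sd1.png",i)
E
```

```text
plain [ 0.63  -0.169  0.143] 0.007
pin [0.445 0.087 0.029] 0.0
plunger [ 0.438 -0.285  0.029] 0.005
grip [ 0.451 -0.171  0.03 ] 0.001
band [ 0.449 -0.097  0.033] 0.01
fan [0.608 0.264 0.272] 0.0
jar [0.541 0.526 0.019] 0.01
c_a [ 0.539 -0.388  0.195] 0.037
c_b [ 0.517 -0.305  0.029] 0.048
c_c [0.405 0.247 0.144] 0.043
c_d [0.438 0.305 0.079] 0.067
c_c' [0.405 0.208 0.104] 0.013
c_d' [0.435 0.357 0.11 ] 0.009
a' [ 0.465 -0.39   0.111] 0.0
b' [ 0.594 -0.306  0.12 ] 0.004
red [ 0.333 -0.187  0.12 ] 0.003
red2 [ 0.346 -0.015  0.116] 0.003
red3 [ 0.704 -0.394  0.111] 0.0
```

View pics/sc1.png

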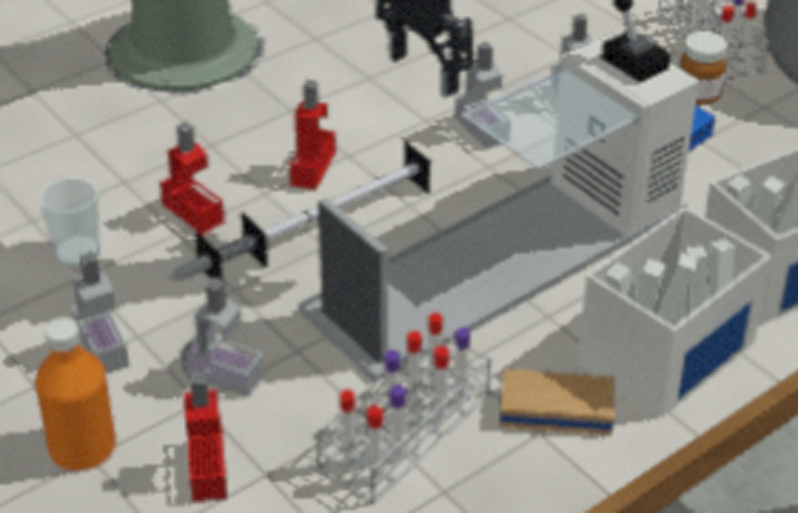

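View pics/sd1.png

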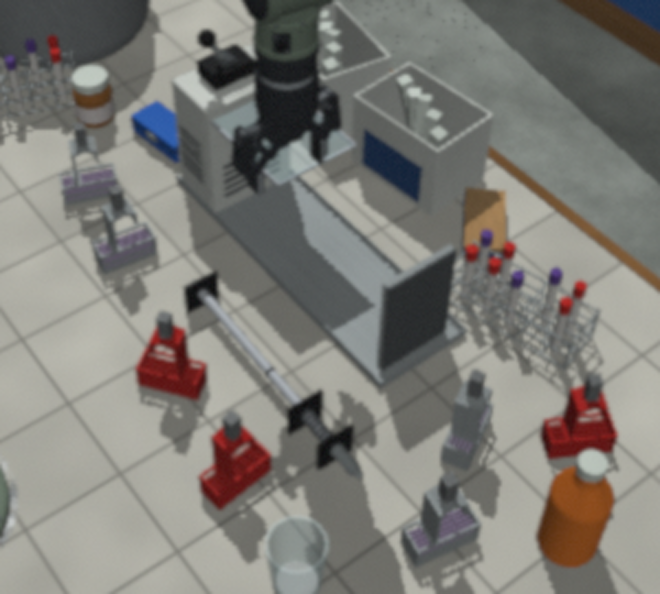

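The crops confirm four grey-metal carriers with lilac slides, at scene crop (92,300), (215,330), (485,85) and (580,40). The three red ones are the look-alikes. The rail lies about parallel to the dryer, with its pin end toward the blower. Next is a close look from the wrist.

```bash
python3 - <<'E'
from h import *
import math
for i,(x,y,z) in enumerate([(0.5,-0.02,0.36),(0.52,0.10,0.36),(0.52,-0.14,0.36)]):
    movep([x,y,z],down(math.pi/2)); 
    if i==0: print(get_state()["q"].round(2))
    f=shot("wrist",f"w{i}")
    for t,z in dict(socket_blower=.13,socket_plain=.13,dryer_cover=.18,rail=.026,rail_pin=.026,rail_plunger=.026,rail_grip=.026,rail_band=.026,fan_tip=.275,carrier1=0,carrier1_hook=.0905,slide_box=0,stain_jar=0,tube_rack=0).items():
        print(t,[(np.round(d["centre"]).astype(int).tolist(),round(d["score"],2),onz(f,d["centre"],z)[:2].round(4).tolist()) for d in tip_of("wrist",t) if d["score"]>.4][:6])
E
```

```text
[-0.19  0.18 -0.06  1.33  0.   -0.19]
socket_blower []
socket_plain [([165, 272], 0.79, [0.6327, -0.166]), ([150, 113], 0.43, [0.4386, -0.1614])]
dryer_cover []
rail [([147, 113], 0.95, [0.4452, -0.2046])]
rail_pin [([362, 118], 0.94, [0.4527, 0.0932])]
rail_plunger [([88, 111], 0.81, [0.4412, -0.2881])]
rail_grip [([170, 113], 0.6, [0.4454, -0.1729]), ([90, 110], 0.51, [0.4395, -0.2849])]
rail_band [([227, 118], 0.75, [0.4524, -0.0929])]
fan_tip []
carrier1 [([32, 137], 0.96, [0.478, -0.3989]), ([96, 207], 0.88, [0.5922, -0.3164]), ([280, 35], 0.87, [0.3436, -0.0197]), ([62, 267], 0.85, [0.7018, -0.3998]), ([440, 90], 0.72, [0.4134, 0.2099]), ([531, 110], 0.65, [0.4384, 0.3542])]
carrier1_hook []
slide_box [([529, 211], 0.68, [0.5987, 0.3892])]
stain_jar []
tube_rack [([176, 310], 0.98, [0.7881, -0.2071])]
socket_blower []
socket_plain [([72, 257], 0.65, [0.6341, -0.1644])]
dryer_cover [([232, 279], 0.93, [0.632, 0.0471])]
rail [([62, 104], 0.67, [0.4507, -0.2048])]
rail_pin [([275, 103], 0.66, [0.4528, 0.0929])]
rail_plunger []
rail_grip [([85, 100], 0.6, [0.4462, -0.1702])]
rail_b
[... 708 characters left out ...]
, -0.4397])]
rail_pin [([448, 103], 0.67, [0.4509, 0.0927]), ([237, 298], 0.66, [0.7633, -0.2111])]
rail_plunger [([172, 95], 0.92, [0.4424, -0.287])]
rail_grip [([256, 100], 0.97, [0.4488, -0.1714])]
rail_band [([312, 102], 0.73, [0.4524, -0.0954])]
fan_tip []
carrier1 [([525, 77], 0.87, [0.4121, 0.2158]), ([106, 122], 0.69, [0.4783, -0.3966]), ([371, 20], 0.69, [0.345, -0.017]), ([126, 257], 0.59, [0.7016, -0.3991]), ([170, 194], 0.56, [0.5906, -0.3115]), ([242, 6], 0.56, [0.3277, -0.1897])]
carrier1_hook [([67, 129], 0.9, [0.4783, -0.4016])]
slide_box [([168, 94], 0.67, [0.4405, -0.2995])]
stain_jar []
tube_rack [([241, 296], 0.81, [0.7779, -0.207]), ([311, 103], 0.62, [0.4544, -0.0944])]
```

View pics/w0.png

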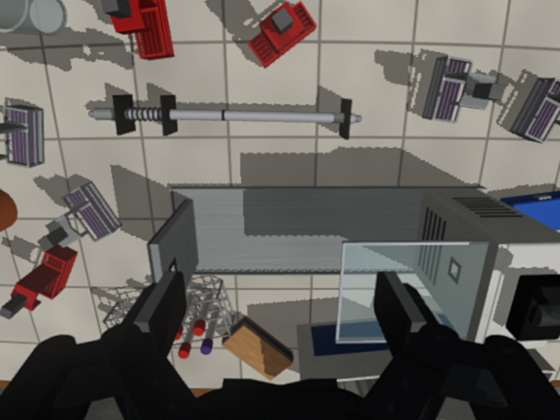

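The wrist view shows the rail from (88,112) to (360,118), the plain socket at (172,270) and the blower socket at (455,268), all matching the network. I'll pick up the rail.

```bash
python3 - <<'E'
from h import *
import math
pin=np.array([.4522,.0929]);pl=np.array([.4421,-.2875]);d=(pin-pl)/np.linalg.norm(pin-pl);yaw=math.atan2(d[1],d[0])
o=pin-.298*d; o2=pl+.084*d; print(o,o2,math.degrees(yaw))
c=(o+o2)/2
movep([*c,.17],down(yaw)); f=shot("wrist","w3")
for t in ("rail","rail_grip","rail_plunger"): print(t,[(d_["centre"],round(d_["score"],2),onz(f,d_["centre"],.026).round(4)) for d_ in tip_of("wrist",t)][:3])
c2=c
hit=move_l([*c2,.034],.08,until_force=8); print("hit",hit,get_state()["position"])
if not hit:
    grab(70); s=get_state(); print(s["finger_gap"],s["grasp_force"],s["position"],s["contact_force"])
E
```

```text
[ 0.44429059 -0.20499502] [ 0.4443295  -0.20352959] 88.47909714087059
rail [([280.9, 190.9], 0.65, array([ 0.4471, -0.2048,  0.026 ]))]
rail_grip [([313.3, 187.9], 0.56, array([ 0.4451, -0.1761,  0.026 ]))]
rail_plunger [([185.9, 188.0], 0.95, array([ 0.4421, -0.2893,  0.026 ]))]
hit False [ 0.44462568 -0.20447808  0.0343989 ]
0.42125416541543537 68.89856457710266 [ 0.44790578 -0.20631553  0.03787171] [-2.69112568  2.0547289  27.97960401]
```

View pics/w3.png

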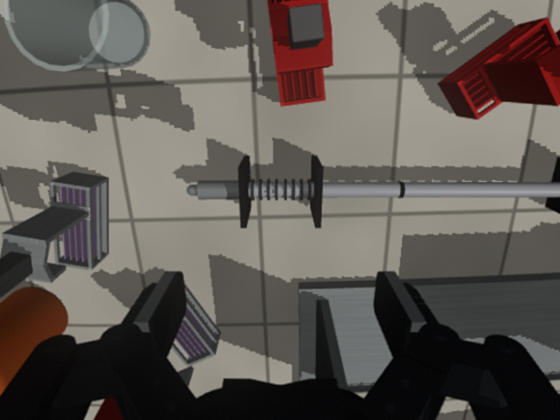

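The wrist view shows the rail centred under the fingers, collars at (245,190) and (317,190). I'll lift and check.

```bash
python3 - <<'E'
from h import *
s=get_state();p=s["position"]
move_l([p[0],p[1],.05],.05);s=get_state();print(s["finger_gap"],s["contact_force"].round(2),s["position"].round(4))
move_l([p[0],p[1],.2],.1)
s=get_state();print(s["finger_gap"],s["grasp_force"],s["contact_force"].round(2),s["wrist_torque"].round(3),s["position"].round(4),R.from_rotvec(s["eef_rot"]).as_matrix().round(3).tolist())
W=shot("wrist","w4");S=shot("scene","s4");D=shot("side","d4")
for n,f in (("wrist",W),("scene",S),("side",D)):
    for t in ("rail_pin","rail_plunger","rail_band","rail_grip","socket_plain","socket_blower","carrier1"):
        print(n,t,[(d_["centre"],round(d_["score"],2)) for d_ in tip_of(n,t)][:2])
i=np.hstack([cv2.resize(W["img"][:,:,::-1],None,fx=.9,fy=.9),np.zeros((378,1,3),np.uint8)]);cv2.imwrite("pics/w4b.png",i)
E
```

```text
0.42011822929847 [ 0.25  0.28 -1.22] [ 0.4477 -0.2062  0.0498]
0.4174650940546859 70.00941753387451 [ 0.2  -0.53 -0.88] [-0.132  0.008 -0.041] [ 0.4476 -0.2061  0.1994] [[-1.0, 0.027, -0.001], [0.027, 1.0, 0.001], [0.001, 0.001, -1.0]]
wrist rail_pin []
wrist rail_plunger [([148.1, 262.3], 0.85)]
wrist rail_band [([457.8, 265.5], 0.95)]
wrist rail_grip [([313.5, 265.8], 0.72), ([252.1, 264.8], 0.37)]
wrist socket_plain []
wrist socket_blower []
wrist carrier1 [([193.4, 297.1], 0.98), ([293.7, 52.3], 0.85)]
scene rail_pin [([273.4, 190.8], 0.8), ([202.6, 281.4], 0.64)]
scene rail_plunger [([186.4, 226.1], 0.46)]
scene rail_band [([231.5, 204.6], 0.79), ([275.7, 189.8], 0.35)]
scene rail_grip [([276.1, 190.7], 0.55), ([249.8, 254.2], 0.33)]
scene socket_plain [([188.2, 222.4], 0.6), ([249.7, 254.0], 0.56)]
scene socket_blower [([340.1, 214.6], 0.91)]
scene carrier1 [([241.2, 230.5], 0.85), ([168.7, 289.9], 0.71)]
side rail_pin [([237.5, 219.3], 0.76)]
side rail_plunger [([313.0, 306.3], 0.53), ([193.7, 180.3], 0.49)]
side rail_band [([277.0, 264.7], 0.77), ([194.7, 177.2], 0.74)]
side rail_grip [([294.7, 283.4], 0.82)]
side socket_plain [([339.4, 259.3], 0.59)]
side socket_blower [([263.9, 186.0], 0.58), ([294.6, 282.5], 0.49)]
side carrier1 [([256.1, 346.8], 0.95), ([362.1, 332.8], 0.9)]
```

View pics/w4.png

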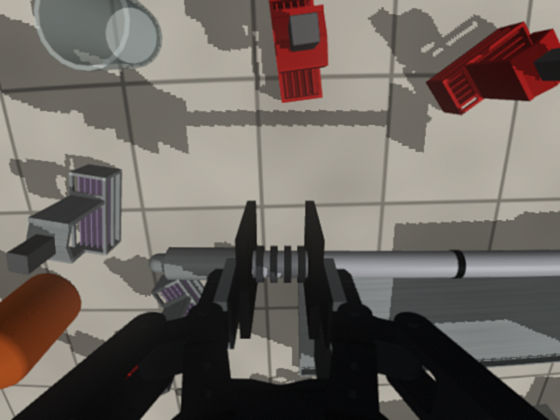

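The rail is held with its collars pinched together at (240–315,265). Next I check that it is level and fit the dryer pose.

```bash
python3 - <<'E'
from h import *
from scipy.optimize import least_squares
W=shot("wrist");S=shot("scene");D=shot("side")
for k,a,b in (("pin",(273.4,190.8),(237.5,219.3)),("plunger",(186.4,226.1),(313,306.3)),("band",(231.5,204.6),(277,264.7))):
    print(k,*tri((S,a),(D,b)))
for p in ((148.1,262.3),(457.8,265.5),(313.5,265.8)): print(onz(W,p,.1875))
# get wrist dryer images: camera poses of w0,w1,w2 were at yaw 90deg; recompute nominal
T=lambda x,y,z:np.block([[R.from_rotvec(down(np.pi/2)).as_matrix(),np.array([[x],[y],[z]])],[np.zeros((1,3)),1]])
pts=[]
for i,(x,y,z) in enumerate([(0.5,-0.02,0.36),(0.52,0.10,0.36),(0.52,-0.14,0.36)]):
    g=dict(W);g["cam_to_world"]=T(x,y,z)@W["T_tool_cam"]
    P={0:[((0,-.189,.13),(165,272)),((0,.182,.13),(455,268))],1:[((0,-.189,.13),(72,257)),((0,.022,.18),(232,279)),((-.029,.235,.275),(471,306))],2:[((0,-.189,.13),(262,260)),((0,.022,.18),(444,280))]}[i]
    pts+=[(g,np.array(a),np.array(b)) for a,b in P]
pts+=[(S,np.array((0,-.189,.13)),np.array((250.5,253.7))),(S,np.array((0,.189,.13)),np.array((340.5,213.8))),(D,np.array((0,-.189,.13)),np.array((341,259.5)))]
def X(v,a): c,s=np.cos(v[2]),np.sin(v[2]);return np.array([v[0]+c*a[0]-s*a[1],v[1]+s*a[0]+c*a[1],a[2]])
fun=lambda v:np.concatenate([proj(g,X(v,a))-b for g,a,b in pts])
r=least_squares(fun,[.634,.02,0],loss="soft_l1",f_scale=2);print(r.x,np.degrees(r.x[2]));print(r.fun.reshape(-1,2).round(1).tolist())
i=cv2.imread("pics/w0.png")[170:350,110:520];cv2.imwrite("pics/w0c.png",cv2.resize(i,None,fx=1.95,fy=1.95,interpolation=cv2.INTER_CUBIC))
E
```

```text
pin [0.45358264 0.06422536 0.19930232] 0.008579109530453467
plunger [ 0.44258433 -0.27898367  0.19190753] 0.0017125662524162424
band [ 0.44839612 -0.11775696  0.20154468] 0.006547105169320864
[ 0.4461383  -0.27558633  0.1875    ]
[ 0.45261207 -0.11337634  0.1875    ]
[ 0.45014616 -0.18966818  0.1875    ]
[0.63290136 0.02244246 0.01024088] 0.5867594867478474
[[-0.0, 0.7], [1.1, 1.4], [-1.2, 0.7], [-2.0, 0.0], [1.6, 0.3], [-3.0, -0.9], [2.0, -2.0], [1.8, 4.4], [-0.3, 0.0], [0.2, -0.1]]
```

View pics/w0c.png

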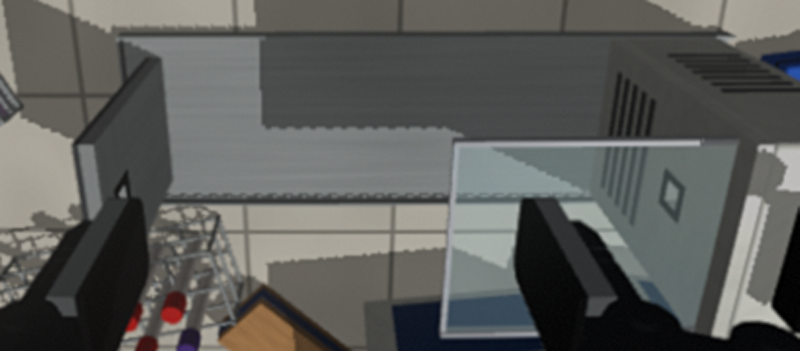

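```bash
cat > fit.py <<'E'
from h import *
E
python3 - <<'E'
from h import *
from scipy.optimize import least_squares
W=shot("wrist")
T=lambda x,y,z:np.block([[R.from_rotvec(down(np.pi/2)).as_matrix(),np.array([[x],[y],[z]])],[np.zeros((1,3)),1]])
P={0:[((0,-.189,.13),(165,272)),((0,.181,.13),(454.6,269.5)),((-.075,-.212,.014),(170.5,188)),((-.065,.022,.183),(343.3,241.8)),((.065,.022,.183),(336,340.8))],1:[((0,-.189,.13),(72,257)),((0,.022,.18),(232,279))],2:[((0,-.189,.13),(262,260)),((0,.022,.18),(444,280))]}
pts=[]
for i,(x,y,z) in enumerate([(0.5,-0.02,0.36),(0.52,0.10,0.36),(0.52,-0.14,0.36)]):
    g=dict(W);g["cam_to_world"]=T(x,y,z)@W["T_tool_cam"];pts+=[(g,np.array(a),np.array(b)) for a,b in P[i]]
def X(v,a): c,s=np.cos(v[2]),np.sin(v[2]);return np.array([v[0]+c*a[0]-s*a[1],v[1]+s*a[0]+c*a[1],a[2]])
fun=lambda v:np.concatenate([proj(g,X(v,a))-b for g,a,b in pts])
r=least_squares(fun,[.634,.02,0],loss="soft_l1",f_scale=2);print(r.x.round(4),np.degrees(r.x[2]));print(r.fun.reshape(-1,2).round(1).tolist())
v=r.x
# pre-insert, tool yaw = dryer yaw, tilt -1.2deg about world x
rot=(R.from_euler("x",-1.2,degrees=True)*R.from_rotvec(down(np.pi/2+v[2]))).as_rotvec()
p=X(v,(-.125,-.107,.20));move_l(p,.1,rot=rot)
s=get_state();print(s["position"].round(4),s["finger_gap"])
W=shot("wrist","w5");S=shot("scene","s5");D=shot("side","d5")
for n,f in (("wrist",W),("scene",S),("side",D)):
    for t in ("rail_pin","rail_plunger","rail_band","rail_grip","socket_plain","socket_blower"):
        print(n,t,[(d_["centre"],round(d_["score"],2),onz(f,d_["centre"],.19).round(4) if n=="wrist" else "") for d_ in tip_of(n,t)][:2])
a=cv2.resize(S["img"][150:290,160:380,::-1],None,fx=3.6,fy=3.6,interpolation=cv2.INTER_CUBIC)
cv2.imwrite("pics/s5c.png",a[:600,:800])
E
```

```text
[0.6327 0.0237 0.0056] 0.3200119983697413
[[0.8, -0.0], [1.6, 0.4], [-1.3, 1.3], [-0.3, 1.2], [0.3, 1.6], [-0.5, -0.0], [-0.9, -0.1], [-2.0, -1.7], [3.1, -2.1]]
[ 0.5082 -0.0845  0.2   ] 0.42113400298739534
wrist rail_pin []
wrist rail_plunger [([150.9, 261.7], 0.82, array([ 0.5075, -0.1519,  0.19  ]))]
wrist rail_band [([457.9, 264.0], 0.59, array([0.5066, 0.0056, 0.19  ]))]
wrist rail_grip [([317.9, 265.2], 0.77, array([ 0.5079, -0.0661,  0.19  ]))]
wrist socket_plain []
wrist socket_blower []
scene rail_pin [([312.2, 184.2], 0.84, ''), ([245.7, 214.4], 0.22, '')]
scene rail_plunger [([231.4, 219.1], 0.54, ''), ([206.3, 281.5], 0.47, '')]
scene rail_band [([274.8, 206.2], 0.86, ''), ([307.7, 218.9], 0.61, '')]
scene rail_grip [([253.2, 210.9], 0.92, '')]
scene socket_plain [([251.3, 251.6], 0.92, ''), ([274.1, 320.9], 0.25, '')]
scene socket_blower [([340.6, 213.5], 0.89, '')]
side rail_pin [([228.5, 194.6], 0.94, ''), ([365.7, 306.7], 0.39, '')]
side rail_plunger [([301.8, 263.0], 0.81, '')]
side rail_band [([266.4, 229.8], 0.97, '')]
side rail_grip [([285.7, 242.8], 0.58, ''), ([339.2, 256.2], 0.56, '')]
side socket_plain [([339.4, 260.0], 0.85, ''), ([382.5, 276.5], 0.4, '')]
side socket_blower [([263.9, 187.9], 0.62, ''), ([292.9, 209.2], 0.17, '')]
```

View pics/s5c.png

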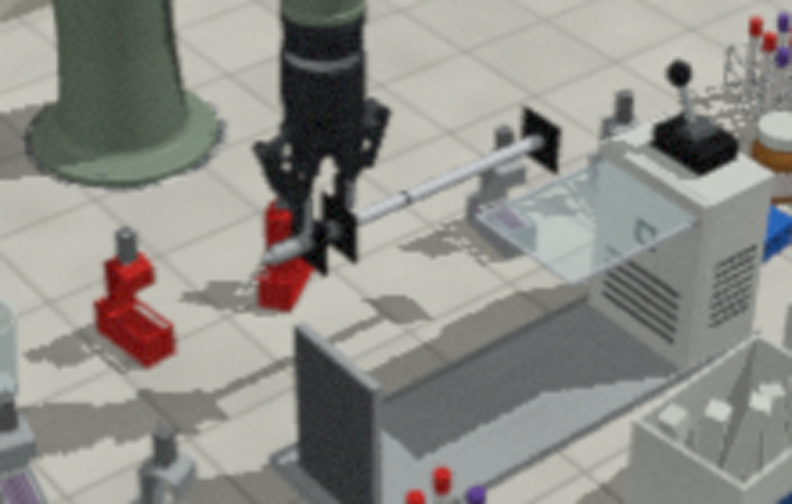

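```bash
python3 - <<'E'
from h import *
S=shot("scene");D=shot("side")
for k,a,b in (("pin",(312.2,184.2),(228.5,194.6)),("plunger",(231.4,219.1),(301.8,263)),("band",(274.8,206.2),(266.4,229.8)),("splain",(251,252.5),(340,259.8))):
    x,e=tri((S,a),(D,b));print(k,x.round(4),e.round(4))
v=[.6327,.0237,.0056]
for y in(-.189,.189):
    X=np.array([v[0]-v[2]*y,v[1]+y,.13]);print(proj(S,X).round(1),proj(D,X).round(1))
# expected rail pts
for y in (-.069,.283,.094):
    X=np.array([.509-.0056*y,-.0845+y,.188]);print(y,X,proj(S,X).round(1),proj(D,X).round(1))
E
```

```text
pin [0.499  0.1933 0.1881] 0.0029
plunger [ 0.5044 -0.1531  0.1956] 0.0018
band [0.5112 0.0164 0.1762] 0.0027
splain [ 0.6251 -0.1681  0.1426] 0.0045
[252.4 257.8] [340.6 259.3]
[340.6 213.8] [261.7 187.4]
-0.069 [ 0.5093864 -0.1535     0.188    ] [231.9 222.2] [303.  263.5]
0.283 [0.5074152 0.1985    0.188    ] [314.4 185.4] [229.6 191.7]
0.094 [0.5084736 0.0095    0.188    ] [272.2 204.3] [266.5 227.8]
```

```bash
python3 - <<'E'
from h import *
s=get_state();p=s["position"]
move_l([p[0],-.0835,.142],.1)
F0=get_state()["contact_force"]
hit=move_l([.585,-.0835,.142],.06,until_force=5);print(hit,get_state()["position"].round(4))
if not hit:
    hit=move_l([.6325,-.0835,.142],.04,until_force=5);print(hit,get_state()["position"].round(4))
s=get_state();print(s["contact_force"]-F0,s["wrist_torque"],s["finger_gap"])
D=shot("side","d6");S=shot("scene","s6");W=shot("wrist","w6")
a=cv2.resize(D["img"][150:300,190:370,::-1],None,fx=4,fy=4,interpolation=cv2.INTER_CUBIC);cv2.imwrite("pics/d6c.png",a)
for n,f in (("wrist",W),("scene",S),("side",D)):
    for t in ("rail_pin","rail_plunger","rail_band","socket_plain","socket_blower"):
        print(n,t,[(d_["centre"],round(d_["score"],2)) for d_ in tip_of(n,t)][:2])
E
```

```text
False [ 0.5846 -0.0835  0.142 ]
False [ 0.6323 -0.0835  0.142 ]
[-0.07192568  0.44352708 -0.8723571 ] [-0.11130596  0.05424382  0.06430108] 0.4178989702206684
wrist rail_pin []
wrist rail_plunger [([149.8, 262.4], 0.91)]
wrist rail_band [([457.3, 264.7], 0.94)]
wrist socket_plain [([125.4, 259.3], 0.79), ([248.1, 260.9], 0.49)]
wrist socket_blower []
scene rail_pin [([338.2, 215.0], 0.9), ([279.0, 244.5], 0.28)]
scene rail_plunger [([257.2, 253.0], 0.72)]
scene rail_band [([297.9, 232.9], 0.65)]
scene socket_plain [([249.6, 255.7], 0.66)]
scene socket_blower [([338.7, 213.0], 0.78), ([254.5, 256.0], 0.7)]
side rail_pin [([186.4, 194.5], 0.68)]
side rail_plunger [([333.7, 258.6], 0.7), ([385.9, 273.3], 0.3)]
side rail_band [([300.3, 222.2], 0.8)]
side socket_plain [([337.6, 258.6], 0.84)]
side socket_blower [([264.3, 190.6], 0.83)]
```

View pics/d6c.png

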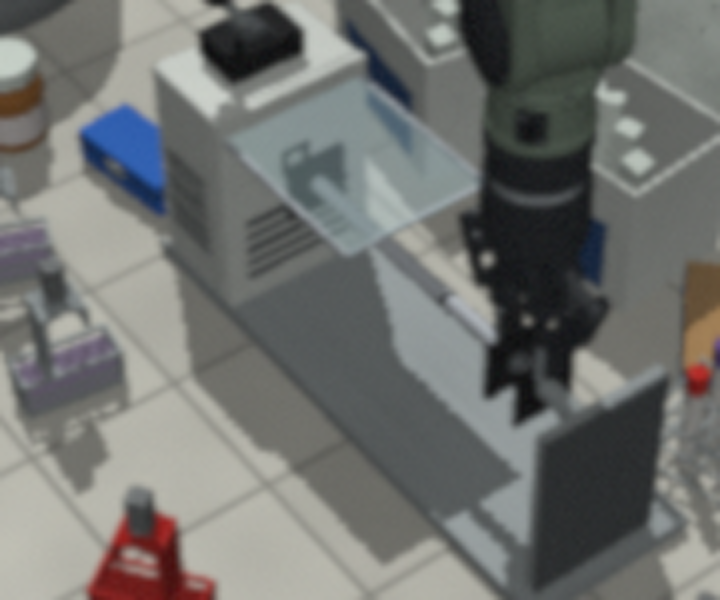

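```bash
python3 - <<'E'
from h import *
D=dict(grab_frame("side"));v=[.6327,.0237,.0056]
for y in (.189,.18,.150,0-.013,-.1):
    X=np.array([v[0]-v[2]*y,v[1]+y,.13]);print(y,proj(D,X).round(1), (4*(proj(D,X)-[190,150])).round())
i=cv2.imread("pics/d6.png")[160:235,240:330];cv2.imwrite("pics/d6d.png",cv2.resize(i,None,fx=8.8,fy=8,interpolation=cv2.INTER_CUBIC))
E
```

```text
0.189 [261.7 187.4] [287. 150.]
0.18 [263.3 188.9] [293. 155.]
0.15 [268.9 193.9] [316. 176.]
-0.013 [301.2 223.4] [445. 293.]
-0.1 [320.  240.5] [520. 362.]
```

View pics/d6d.png

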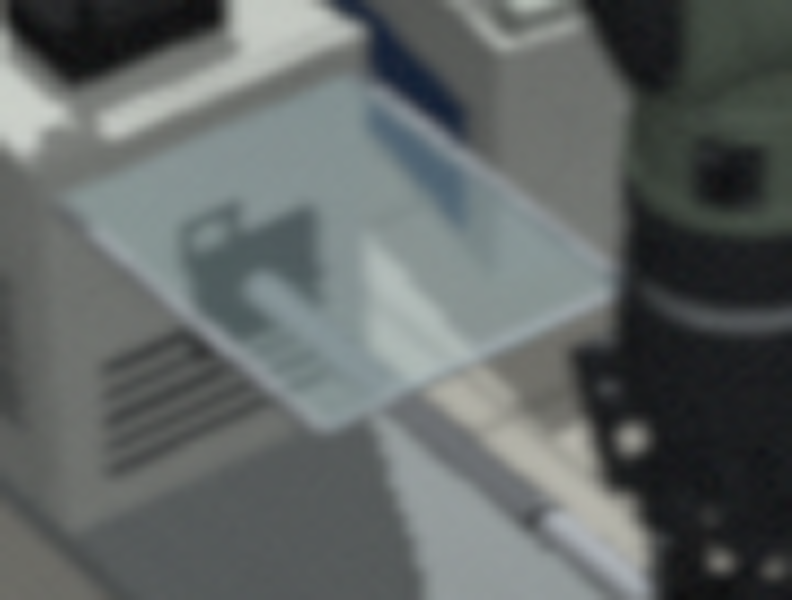

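Seen from the side, the pinned bar points at the blower socket, mouth at about (264,189.5). The end looks about 3 mm low, so I apply a small tilt and release.

```bash
python3 - <<'E'
from h import *
s=get_state();p=s["position"]
rot=(R.from_euler("x",.6,degrees=True)*R.from_rotvec(s["eef_rot"])).as_rotvec()
move_l([p[0],p[1],.1425],.05,rot=rot)
let_go();sleep(.5);s=get_state();print(s["contact_force"],s["finger_gap"],s["position"],s["clock"])
D=shot("side","d7");S=shot("scene","s7");W=shot("wrist","w7")
for n,f in (("wrist",W),("scene",S),("side",D)):
    for t in ("rail_pin","rail_plunger","rail_band","socket_plain","socket_blower"):
        print(n,t,[(d_["centre"],round(d_["score"],2)) for d_ in tip_of(n,t)][:2])
a=cv2.resize(S["img"][150:300,210:390,::-1],None,fx=2.8,fy=2.8,interpolation=cv2.INTER_CUBIC)
b=cv2.resize(W["img"][100:400,:,::-1],None,fx=.53,fy=.53);b=cv2.copyMakeBorder(b,0,a.shape[0]-b.shape[0],0,0,0)
cv2.imwrite("pics/c7.png",np.hstack([a,b]))
E
```

```text
[0.19332406 0.28111284 0.31148661] 0.9997871934587308 [ 0.63250284 -0.08352403  0.14248831] 22.4167
wrist rail_pin []
wrist rail_plunger []
wrist rail_band [([487.4, 268.9], 0.88)]
wrist socket_plain [([123.7, 262.5], 0.68), ([343.4, 267.7], 0.46)]
wrist socket_blower []
scene rail_pin [([340.3, 212.8], 0.75), ([300.6, 194.7], 0.71)]
scene rail_plunger [([250.6, 253.0], 0.56)]
scene rail_band [([300.7, 233.2], 0.85)]
scene socket_plain [([255.9, 258.3], 0.69)]
scene socket_blower [([341.3, 213.7], 0.8)]
side rail_pin []
side rail_plunger [([339.1, 259.6], 0.61)]
side rail_band [([300.5, 218.5], 0.94), ([364.3, 305.5], 0.6)]
side socket_plain [([341.7, 260.1], 0.93)]
side socket_blower [([224.6, 191.6], 0.55)]
```

View pics/c7.png

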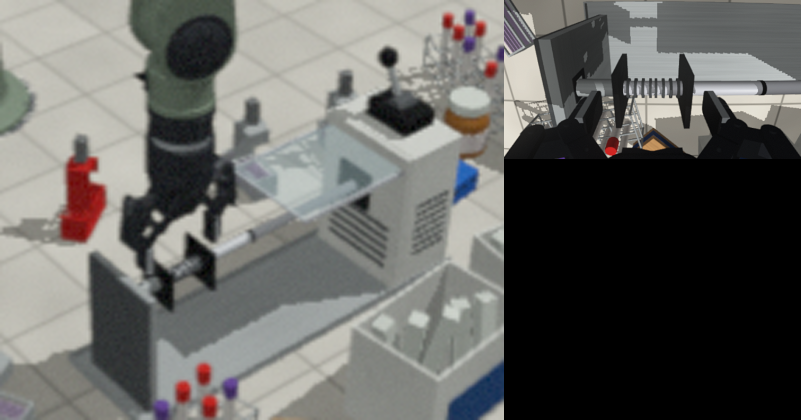

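The rail is in: the plunger sits in the cheek socket, the end collar is at the blower, and the band moved 13 mm to +y. Next I find the carriers' poses, including which way each hook faces, by fitting a box model to the network's masks.

```bash
cat > fit.py <<'E'
from h import *
from scipy.optimize import minimize
BOX=[(-.042,.042,-.018,.018,0,.036),(-.019,-.015,-.017,.017,.036,.098),(.015,.019,-.017,.017,.074,.096),
 (-.019,.002,-.017,.017,.093,.102),(-.002,.019,-.017,.017,.093,.102),(-.008,.008,-.008,.008,.100,.135)]
COR=[np.array([[x,y,z] for x in b[:2] for y in b[2:4] for z in b[4:]]) for b in BOX]
SS=3
def render(f,v,roi):
    c,s=np.cos(v[2]),np.sin(v[2]);Rm=np.array([[c,-s,0],[s,c,0],[0,0,1]])
    T=np.linalg.inv(f["cam_to_world"]);K=np.array([[f["fx"],0,f["cx"]],[0,f["fy"],f["cy"]],[0,0,1.]])
    x0,y0,x1,y1=roi;m=np.zeros(((y1-y0)*SS,(x1-x0)*SS),np.uint8)
    P=np.concatenate(COR)@Rm.T+[v[0],v[1],0];P=P@T[:3,:3].T+T[:3,3]
    p=cv2.projectPoints(P.reshape(-1,1,3),np.zeros(3),np.zeros(3),K,np.array([f["k1"],0,0,0,0.]))[0].reshape(-1,8,2)
    for q in p: cv2.fillConvexPoly(m,cv2.convexHull(np.round(((q-[x0,y0]+.5)*SS)*16).astype(np.int32)),1,shift=4)
    return m
def masks(n,f,xys,tol=.06):
    """for each approx xy the mask of the nearest detection (centre taken at z .05)"""
    out=[None]*len(xys)
    for d in silhouettes(n,"carrier1"):
        if d["score"]<.3: continue
        rgb=f["img"][d["mask"]].astype(float).mean(0)
        if rgb[0]>1.6*rgb[1]: continue   # red look-alike
        w=onz(f,d["centre"],.05)[:2]
        for i,a in enumerate(xys):
            e=np.linalg.norm(w-a)
            if e<tol and (out[i] is None or e<out[i][0]): out[i]=(e,d["mask"])
    return [None if o is None else o[1] for o in out]
def prep(f,m):
    r,c=np.where(m);roi=(c.min()-25,r.min()-25,c.max()+26,r.max()+26)
    M=cv2.copyMakeBorder(m.astype(np.uint8),30,30,30,30,cv2.BORDER_CONSTANT)[roi[1]+30:roi[3]+30,roi[0]+30:roi[2]+30]
    V=cv2.copyMakeBorder(np.ones_like(m,np.uint8),30,30,30,30,cv2.BORDER_CONSTANT)[roi[1]+30:roi[3]+30,roi[0]+30:roi[2]+30]
    up=lambda a:cv2.resize(a,None,fx=SS,fy=SS,interpolation=cv2.INTER_NEAREST)
    return f,roi,up(M),up(V)
def fit(views,xy,yaws=np.arange(0,2*np.pi,np.pi/6)):
    def cost(v):
        c=0
        for f,roi,M,V in views:
            m=render(f,v,roi)&V;c-=(m&M).sum()/max(1,(m|M).sum())
        return c/len(views)
    c=sorted([(cost((*xy,a)),a) for a in yaws])[:6]
    res=[]
    for _,a in c:
        r=minimize(cost,[*xy,a],method="Nelder-Mead",options=dict(initial_simplex=np.array([[*xy,a],[xy[0]+.01,xy[1],a],[xy[0],xy[1]+.01,a],[*xy,a+.25]]),maxiter=70,xatol=3e-4,fatol=1e-4))
        res.append((r.fun,r.x))
    res.sort(key=lambda t:t[0]);return res
E
python3 - <<'E'
from fit import *
s=get_state();p=s["position"]
W=shot("wrist");
print("band now",onz(W,(487.4,268.9),.1285))
move_l([p[0],p[1],.3],.15)
xys=[(.478,-.398),(.591,-.313),(.413,.212),(.435,.355)]
views=[[] for _ in xys]
for pose in [(.5,-.14,.34,np.pi/2),(.52,.12,.34,np.pi/2)]:
    movep(pose[:3],down(pose[3]));f=shot("wrist");
    for i,m in enumerate(masks("wrist",f,xys)):
        if m is not None: views[i].append(prep(f,m))
for n in ("scene","side"):
    f=shot(n)
    for i,m in enumerate(masks(n,f,xys)):
        if m is not None: views[i].append(prep(f,m))
for i,xy in enumerate(xys):
    r=fit(views[i],xy)
    print(i,len(views[i]),[(round(a,3),b[:2].round(4).tolist(),round(float(np.degrees(b[2])))) for a,b in r])
for t in("wash_bottle",):
    print(t,[(d["centre"],d["score"],onz(f,d["centre"],0).round(3)) for d in tip_of("side",t)])
print(get_state()["clock"])
E
```

```text
band now [0.63659615 0.0265178  0.1285    ]
0 3 [(np.float64(-0.911), [0.4738, -0.398], -12), (np.float64(-0.911), [0.4738, -0.398], 348), (np.float64(-0.911), [0.474, -0.398], -11), (np.float64(-0.896), [0.4737, -0.398], 168), (np.float64(-0.896), [0.4732, -0.3978], 169), (np.float64(-0.896), [0.4736, -0.398], 169)]
1 4 [(np.float64(-0.905), [0.5926, -0.3133], 27), (np.float64(-0.905), [0.5926, -0.3132], 27), (np.float64(-0.904), [0.5929, -0.3133], 26), (np.float64(-0.894), [0.5924, -0.3131], 207), (np.float64(-0.894), [0.5919, -0.3135], 207), (np.float64(-0.893), [0.592, -0.3136], 207)]
2 4 [(np.float64(-0.858), [0.4138, 0.2101], -8), (np.float64(-0.858), [0.4138, 0.21], 352), (np.float64(-0.858), [0.4137, 0.2101], -8), (np.float64(-0.838), [0.4137, 0.2098], 172), (np.float64(-0.838), [0.4137, 0.2098], 172), (np.float64(-0.837), [0.4135, 0.2099], 172)]
3 2 [(np.float64(-0.885), [0.4377, 0.356], 339), (np.float64(-0.884), [0.4376, 0.356], -21), (np.float64(-0.884), [0.4376, 0.3562], -21), (np.float64(-0.88), [0.4376, 0.3559], 159), (np.float64(-0.879), [0.4373, 0.3561], 160), (np.float64(-0.879), [0.4375, 0.356], 159)]
wash_bottle [([407.6, 372.4], 0.93, array([ 0.601, -0.484,  0.   ]))]
26.6833
```

```bash
cat > carry.py <<'E'
from fit import *
RX,Y0,DY=.634,.025,.0056
def st(tag):
    s=get_state();print(tag,s["position"].round(4),"gap",round(s["finger_gap"],3),"gf",round(s["grasp_force"],1),"F",s["contact_force"].round(1),"t",round(s["clock"],1));return s
def look(xy,yaw,z=.27):
    movep([*xy,z],down(yaw+np.pi));f=shot("wrist");m=masks("wrist",f,[xy],tol=.09)[0]
    if m is None: return None
    r=fit([prep(f,m)],onz_xy(f,m),yaws=yaw+np.radians([-40,-20,0,20,40]))[0]
    print("fit",round(r[0],3),r[1].round(4));return r[1]
def onz_xy(f,m):
    rc=np.argwhere(m).mean(0);return onz(f,rc[::-1],.05)[:2]
def pick(xy,yaw):
    v=look(xy,yaw)
    if v is None: print("not seen");return False
    move_l([v[0],v[1],.16],.15,rot=down(v[2]+np.pi))
    if move_l([v[0],v[1],.108],.08,until_force=6): st("HIT");return False
    grab(50);s=st("grabbed")
    if s["finger_gap"]<.1: return False
    move_l([v[0],v[1],.30],.15);return st("lifted")["finger_gap"]>.1
def hang(yend=.005):
    rot=down(np.pi+DY);y=Y0-.035
    movep([.504,y,.28],rot);move_l([.504,y,.1815],.12)
    if st("pre")["finger_gap"]<.1: return False
    if move_l([RX,y,.1815],.08,until_force=6): st("HIT in");return False
    print(move_l([RX,y,.143],.06,until_force=4));st("down")
    print(move_l([RX,Y0+yend,get_state()["position"][2]],.06,until_force=12));st("slid")
    let_go();p=get_state()["position"];move_l([p[0],p[1],.26],.15);st("up");return True
E
python3 - <<'E'
from carry import *
if pick(np.array([.4138,.2101]),np.radians(-8)): hang()
W=shot("wrist","w8");S=shot("scene","s8")
E
```

```text
fit -0.953 [ 0.4145  0.2095 -0.1247]
grabbed [0.4143 0.2095 0.1082] gap 0.178 gf 49.0 F [-1.2 -0.6  3.8] t 30.2
lifted [0.414  0.2093 0.2991] gap 0.181 gf 48.7 F [-0.3 -0.3 -2.2] t 31.6
pre [ 0.5046 -0.0098  0.1822] gap 0.173 gf 48.7 F [-0.2 -0.7 -2. ] t 33.6
True
down [ 0.6321 -0.0099  0.1474] gap 0.178 gf 48.8 F [ 0.  -0.1 -2.4] t 35.9
False
slid [0.634  0.03   0.1474] gap 0.176 gf 48.8 F [ 0.1 -0.3 -1.9] t 36.7
up [0.6335 0.03   0.259 ] gap 0.999 gf 0.0 F [-0.5  0.5  0.1] t 38.3
```

```bash
python3 - <<'E'
from carry import *
movep([.52,-.02,.33],down(np.pi/2));W=shot("wrist","w9");S=shot("scene")
D=shot("side")
for n,f in (("wrist",W),("scene",S),("side",D)):
  print(n,[(np.round(d["centre"]).tolist(),round(d["score"],2)) for d in tip_of(n,"carrier1_hook")][:6])
for X in ([.634,.03,.1285],[.634,.03,.175]): print([proj(f,X).round(0).tolist() for f in (W,S,D)])
a=cv2.resize(W["img"][:,:,::-1],(480,360));b=cv2.resize(S["img"][150:300,230:370,::-1],(320,343));b=cv2.copyMakeBorder(b,0,17,0,0,0)
cv2.imwrite("pics/c9.png",np.hstack([a,b]))
E
```

```text
wrist []
scene [([165.0, 271.0], 0.85)]
side [([353.0, 357.0], 0.72)]
[[323.0, 270.0], [301.0, 234.0], [297.0, 220.0]]
[[329.0, 293.0], [301.0, 223.0], [298.0, 208.0]]
```

View pics/c9.png

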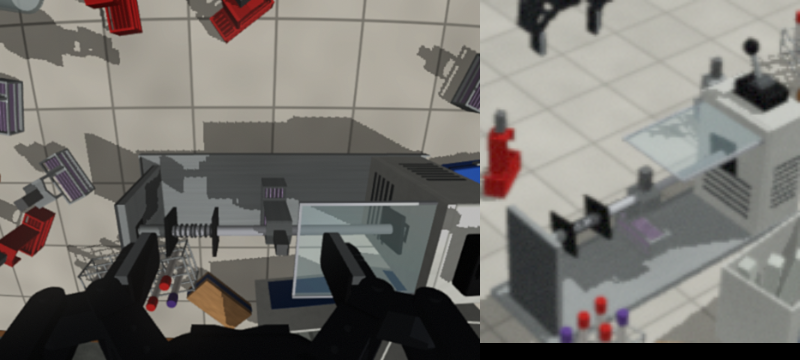

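The carrier hangs upright on the bar at the cover's edge, at wrist crop (277,225). On to the next two.

```bash
python3 - <<'E'
from carry import *
for xy,a in (((.4377,.356),-21),((.4738,-.398),-12)):
    print("----")
    if not pick(np.array(xy),np.radians(a)): break
    if not hang(): break
E
```

```text
----
fit -0.951 [ 0.4378  0.3566 -0.3629]
grabbed [0.4378 0.3568 0.1082] gap 0.176 gf 49.2 F [-0.8  0.6  2. ] t 43.9
lifted [0.4374 0.3563 0.299 ] gap 0.177 gf 48.8 F [ 0.  -0.3 -2.3] t 45.3
pre [ 0.5046 -0.0099  0.1822] gap 0.176 gf 48.7 F [ 0.7  0.3 -2.4] t 47.7
True
down [ 0.6338 -0.0099  0.1445] gap 0.177 gf 49.5 F [1.7 0.7 2.7] t 50.0
False
slid [0.6338 0.0306 0.1445] gap 0.176 gf 49.6 F [-0.5 -1.1  4.9] t 50.9
up [0.6334 0.0301 0.259 ] gap 1.003 gf 0.0 F [-1.  -0.4  0.2] t 52.5
----
fit -0.951 [ 0.4743 -0.3994 -0.1992]
grabbed [ 0.4743 -0.3995  0.1083] gap 0.178 gf 49.6 F [-0.9 -0.8  2.1] t 56.5
lifted [ 0.4739 -0.399   0.2989] gap 0.18 gf 48.9 F [ 0.1  0.5 -2.4] t 58.0
pre [ 0.5046 -0.0103  0.1821] gap 0.177 gf 48.9 F [-0.8 -0.5 -2.2] t 60.4
True
down [ 0.634  -0.0099  0.1447] gap 0.173 gf 49.7 F [ 1.6 -0.2  3.3] t 62.8
False
slid [0.6341 0.0301 0.1447] gap 0.179 gf 49.6 F [ 1.1 -3.4  2.9] t 63.6
up [0.6334 0.0301 0.259 ] gap 1.004 gf 0.0 F [-0.4 -0.1 -0.3] t 65.2
```

```bash
python3 - <<'E'
from carry import *
if pick(np.array((.5926,-.3133)),np.radians(27)) and hang():
    move_l([RX,-.008,.26],.15);grab(20)
    print(move_l([RX,-.008,.150],.12,until_force=5));st("behind")
    print(move_l([RX,.028,.150],.05,until_force=12));st("pushed")
    move_l([RX,.015,.150],.1);move_l([RX,.0,.26],.15);let_go()
    movep([.52,-.02,.33],down(np.pi/2));W=shot("wrist","w10");S=shot("scene");D=shot("side")
    for n,f in (("wrist",W),("scene",S),("side",D)):
        for t in("carrier1","rail_band","rail_pin","rail_plunger"): print(n,t,[(np.round(d["centre"]).tolist(),round(d["score"],2)) for d in tip_of(n,t)][:7])
    for y in (.045,.081,.117,.153): print([proj(f,[RX,y,.04]).round().tolist() for f in (W,S,D)])
    a=cv2.resize(W["img"][150:,100:,::-1],None,fx=1,fy=1);b=cv2.resize(S["img"][150:300,230:370,::-1],(252,270))
    c=cv2.resize(D["img"][120:330,190:400,::-1],(330,330));
    o=np.zeros((600,800,3),np.uint8);o[:270,:460]=a;o[:270,460:712]=b;o[270:,:330]=c;cv2.imwrite("pics/c10.png",o)
E
```

```text
fit -0.965 [ 0.5937 -0.3146  0.4704]
grabbed [ 0.594  -0.3147  0.1082] gap 0.178 gf 49.8 F [1.  0.2 0.7] t 68.9
lifted [ 0.5933 -0.3144  0.2988] gap 0.175 gf 49.4 F [ 0.3 -0.1 -2.1] t 70.3
pre [ 0.5046 -0.0102  0.1821] gap 0.178 gf 49.4 F [ 0.5  0.3 -2.1] t 72.5
True
down [ 0.6339 -0.01    0.1446] gap 0.174 gf 50.2 F [0.7 0.2 3.5] t 74.9
False
slid [0.6342 0.0291 0.1445] gap 0.178 gf 49.9 F [ 2.2 -4.9  0.5] t 75.7
up [0.6334 0.0301 0.259 ] gap 1.001 gf 0.0 F [0.1 0.1 0.3] t 77.3
False
behind [ 0.6346 -0.0081  0.1509] gap 0.002 gf 0.0 F [-0.3  0.3  0.8] t 79.5
False
pushed [0.6348 0.0266 0.1511] gap -0.003 gf 3.3 F [-1.6 -5.4  4.3] t 80.4
wrist carrier1 [([50.0, 265.0], 0.93), ([146.0, 4.0], 0.68), ([344.0, 237.0], 0.63), ([401.0, 235.0], 0.63), ([281.0, 16.0], 0.6), ([372.0, 235.0], 0.59), ([321.0, 236.0], 0.58)]
wrist rail_band [([320.0, 271.0], 0.83), ([155.0, 271.0], 0.63)]
wrist rail_pin [([400.0, 237.0], 0.68)]
wrist rail_plunger [([158.0, 268.0], 0.94)]
scene carrier1 [([304.0, 255.0], 0.78), ([198.0, 245.0], 0.78), ([243.0, 227.0], 0.78), ([328.0, 243.0], 0.72), ([206.0, 339.0], 0.68), ([315.0, 247.0], 0.54), ([312.0, 249.0], 0.53)]
scene rail_band [([376.0, 204.0], 0.69), ([304.0, 235.0], 0.63), ([299.0, 264.0], 0.48), ([254.0, 252.0], 0.23)]
scene rail_pin [([339.0, 214.0], 0.79)]
scene rail_plunger [([251.0, 258.0], 0.47)]
side carrier1 [([416.0, 326.0], 0.9), ([229.0, 302.0], 0.75), ([297.0, 240.0], 0.72), ([292.0, 234.0], 0.65), ([259.0, 347.0], 0.64), ([279.0, 225.0], 0.57), ([274.0, 220.0], 0.57)]
side rail_band [([300.0, 223.0], 0.71)]
side rail_pin [([407.0, 373.0], 0.58), ([275.0, 199.0], 0.53), ([294.0, 208.0], 0.22)]
side rail_plunger [([340.0, 263.0], 0.7)]
[[327.0, 238.0], [303.0, 253.0], [294.0, 237.0]]
[[352.0, 238.0], [311.0, 249.0], [287.0, 231.0]]
[[377.0, 238.0], [319.0, 245.0], [280.0, 224.0]]
[[402.0, 238.0], [327.0, 241.0], [274.0, 218.0]]
```

```bash
python3 - <<'E'
from carry import *
movep([RX,0,.26],down(np.pi+DY));grab(20)
print(move_l([RX,.005,.152],.12,until_force=5))
print(move_l([RX,.0335,.152],.04,until_force=15));st("pushed")
move_l([RX,.015,.152],.1);move_l([RX,.0,.26],.15);let_go()
movep([.52,-.02,.33],down(np.pi/2));W=shot("wrist","w11");S=shot("scene");D=shot("side")
for t in("carrier1","rail_band"): print(t,[(np.round(d["centre"]).tolist(),round(d["score"],2)) for d in tip_of("wrist",t)][:7])
for d in silhouettes("wrist","carrier1")[:9]:
    c=np.where(d["mask"])[1];r=np.where(d["mask"])[0];print(c.min(),c.max(),r.min(),r.max(),round(d["score"],2))
for y in (Y0,.032,.05,.068): print(y,[proj(W,[RX+dx,y,z]).round(1).tolist() for dx,z in((0,.1285),(-.04,.074),(0,.17))])
a=cv2.resize(W["img"][190:330,210:450,::-1],(480,280),interpolation=cv2.INTER_CUBIC);b=cv2.resize(S["img"][150:300,240:380,::-1],(320,343))
c=cv2.resize(D["img"][130:290,240:390,::-1],(290,310))
o=np.zeros((600,800,3),np.uint8);o[:280,:480]=a;o[:343,480:]=b;o[290:,:290]=c;cv2.imwrite("pics/c11.png",o)
E
```

```text
False
False
pushed [0.6352 0.0311 0.1537] gap 0.001 gf 4.4 F [-0.8 -7.9  6.8] t 88.5
carrier1 [([48.0, 262.0], 0.95), ([146.0, 4.0], 0.92), ([280.0, 16.0], 0.92), ([376.0, 236.0], 0.91), ([323.0, 239.0], 0.8), ([349.0, 241.0], 0.73), ([404.0, 237.0], 0.73)]
rail_band [([319.0, 270.0], 0.7), ([224.0, 269.0], 0.63)]
366 398 208 233 0.97
311 347 209 296 0.87
246 319 0 50 0.87
0 64 238 311 0.85
340 371 209 245 0.73
394 425 208 233 0.61
99 166 0 42 0.56
0.025 [[319.2, 270.1], [315.8, 220.6], [323.6, 290.3]]
0.032 [[325.3, 270.1], [321.3, 220.6], [330.3, 290.3]]
0.05 [[340.7, 270.1], [335.4, 220.6], [347.4, 290.2]]
0.068 [[356.2, 270.0], [349.5, 220.6], [364.5, 290.1]]
```

View pics/c11.png

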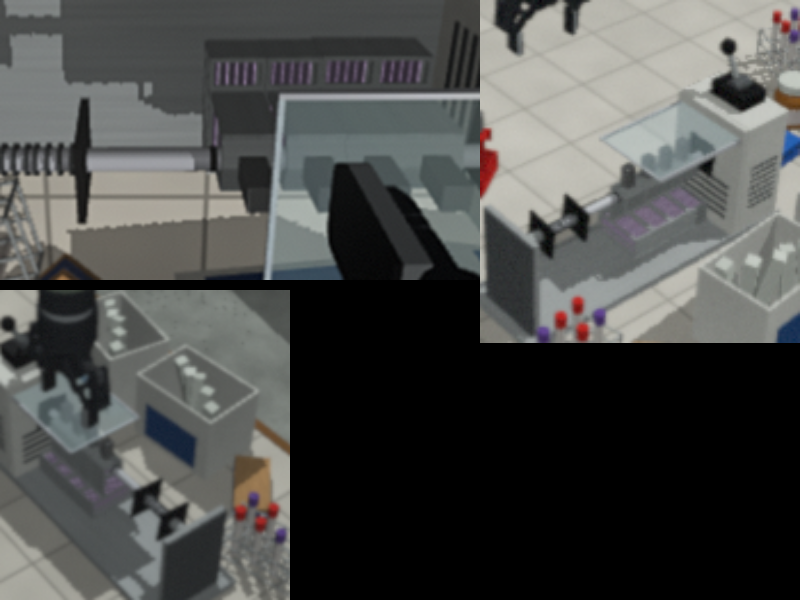

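The picture shows all four carriers hanging side by side under the cover. The last hook edge is just past the band, at crop (218,158), which is only a small margin. I'll tilt the tool so the fingers clear the cover and push the row a few millimetres further.

```bash
python3 - <<'E'
from carry import *
rot=(R.from_euler("x",20,degrees=True)*R.from_rotvec(down(np.pi+DY))).as_rotvec()
movep([RX,-.01,.27],rot);grab(20)
print(move_l([RX,.0,.154],.12,until_force=5));st("behind")
print(move_l([RX,.037,.154],.04,until_force=15));st("pushed")
move_l([RX,.01,.154],.1);move_l([RX,-.02,.27],.15);let_go()
movep([.52,-.02,.33],down(np.pi/2));W=shot("wrist","w12")
for t in("carrier1","rail_band","rail_plunger"): print(t,[(np.round(d["centre"],1).tolist(),round(d["score"],2)) for d in tip_of("wrist",t)][:7])
for d in silhouettes("wrist","carrier1")[:9]:
    r,c=np.where(d["mask"])
    if r.min()>150: print(c.min(),c.max(),r.min(),r.max(),round(d["score"],2))
for cy in (.040,.044,.048,.052):
    print(cy,"rack left col",min(proj(W,[RX+x,cy-.018,z])[0] for x in(-.042,.042) for z in(.038,.074)).round(1),"origin",proj(W,[RX,cy,.038]).round(1))
print("band",proj(W,[RX,Y0,.1285]).round(1))
E
```

```text
False
behind [ 6.346e-01 -2.000e-04  1.548e-01] gap -0.003 gf 0.0 F [-1.4 -0.2 -0.4] t 95.5
False
pushed [0.6353 0.0354 0.1554] gap -0.001 gf 3.9 F [-0.2 -7.4  6.5] t 96.6
carrier1 [([50.9, 266.3], 0.96), ([325.3, 235.7], 0.84), ([399.9, 236.2], 0.8), ([373.6, 235.2], 0.78), ([146.1, 4.5], 0.65), ([348.5, 236.3], 0.62), ([281.4, 12.7], 0.61)]
rail_band [([317.1, 268.2], 0.63)]
rail_plunger [([156.5, 268.9], 0.58)]
393 425 208 233 0.9
367 399 208 234 0.84
310 347 209 296 0.81
340 372 209 246 0.8
0 63 239 310 0.7
0.04 rack left col 309.2 origin [322.8 237.5]
0.044 rack left col 312.0 origin [325.7 237.5]
0.048 rack left col 314.7 origin [328.5 237.5]
0.052 rack left col 317.4 origin [331.3 237.5]
band [319.3 270.2]
```

The row didn't move: pushing at the post only tips the carrier, and it swings back. I'll grip the post with the tool tilted 50°, which keeps the fingers clear of the cover, and slide the row 9 mm.

```bash
python3 - <<'E'
from carry import *
a=np.radians(50);d=np.array([0,np.sin(a),-np.cos(a)])
rot=(R.from_euler("x",a)*R.from_rotvec(down(DY))).as_rotvec()
g=np.array([RX,.042+.0085,.151])
q=ik(g-.11*d,rot);print(None if q is None else np.round(q,2));print(ik(g,rot) is not None)
p=g-.11*d
movep([RX,-.06,.36],down(DY));movep(p,rot);st("pre")
print(move_l(g,.06,until_force=5));st("at")
grab(60);st("grab")
print(move_l(g+[0,.0095,0],.03,until_force=20));s=st("slid")
let_go();p=get_state()["position"];move_l(p-.12*d,.1);st("out")
movep([RX,-.06,.36],down(DY))
movep([.52,-.02,.33],down(np.pi/2));W=shot("wrist","w13")
for t in("carrier1","rail_band","rail_plunger"): print(t,[(np.round(d["centre"],1).tolist(),round(d["score"],2)) for d in tip_of("wrist",t)][:7])
for d in silhouettes("wrist","carrier1")[:9]:
    r,c=np.where(d["mask"])
    if r.min()>150: print(c.min(),c.max(),r.min(),r.max(),round(d["score"],2))
E
```

```text
[-0.5   0.79  0.25  1.55  0.73  0.85]
True
pre [ 0.6343 -0.0338  0.2224] gap 0.996 gf 0.0 F [1.  0.8 0.2] t 102.6
False
at [0.6342 0.0502 0.1512] gap 1.001 gf 0.0 F [-0.4  0.7 -0.4] t 104.6
grab [0.6341 0.0505 0.1512] gap 0.174 gf 62.0 F [0.1 0.2 0.8] t 105.3
False
slid [0.6342 0.0594 0.1511] gap 0.171 gf 62.6 F [-0.8 -4.6  3.2] t 105.7
out [ 0.6338 -0.0314  0.2278] gap 0.998 gf 0.0 F [ 0.6  0.1 -0.5] t 107.8
carrier1 [([281.9, 15.5], 0.97), ([148.6, 5.6], 0.96), ([380.2, 238.3], 0.95), ([49.6, 264.5], 0.91), ([403.1, 235.9], 0.86), ([328.9, 237.0], 0.86), ([353.4, 237.1], 0.61)]
rail_band [([319.9, 272.9], 0.97), ([547.4, 204.8], 0.5), ([155.3, 272.8], 0.31)]
rail_plunger [([154.0, 269.2], 0.81), ([307.5, 224.0], 0.67)]
397 431 209 234 0.94
0 64 240 311 0.84
343 375 210 237 0.73
314 349 210 296 0.57
370 402 209 234 0.55
```

```bash
python3 - <<'E'
from carry import *
rot=down(np.pi/2)
movep([.52,.14,.36],rot);f=shot("wrist");c=[onz(f,d["centre"],.275).round(3).tolist()+[round(d["score"],2)] for d in tip_of("wrist","fan_tip")][:3];print(c)
movep([.535,.259,.36],rot);grab(20);move_l([.535,.259,.262],.15)
print(move_l([.665,.259,.262],.05,until_force=20));st("pushed")
p=get_state()["position"];move_l([.55,.259,.262],.15);move_l([.55,.259,.36],.15)
movep([.52,.14,.36],rot);f=shot("wrist","w14");c=[onz(f,d["centre"],.275).round(3).tolist()+[round(d["score"],2)] for d in tip_of("wrist","fan_tip")][:3];print(c)
movep([.50,-.02,.36],rot);f=shot("wrist","w15");shot("scene","s15")
for n in("wrist","scene"): print(n,[(np.round(d["centre"]).tolist(),round(d["score"],2)) for d in tip_of(n,"carrier1")][:9])
print([(np.round(d["centre"]).tolist(),round(d["score"],2)) for d in tip_of("wrist","rail_plunger")])
E
```

```text
[[0.6, 0.257, 0.275, 0.61]]
True
pushed [0.6371 0.2588 0.2604] gap -0.001 gf 1.1 F [-2.8 -0.3  1.5] t 114.9
[]
wrist [([346.0, 242.0], 0.91), ([321.0, 240.0], 0.91), ([399.0, 238.0], 0.9), ([370.0, 240.0], 0.83), ([155.0, 23.0], 0.71), ([60.0, 269.0], 0.67), ([280.0, 36.0], 0.63)]
scene [([197.0, 245.0], 0.75), ([329.0, 244.0], 0.62), ([306.0, 253.0], 0.61), ([315.0, 249.0], 0.58), ([315.0, 243.0], 0.58), ([204.0, 337.0], 0.57), ([244.0, 229.0], 0.57)]
[([166.0, 271.0], 0.58)]
```

```bash
python3 - <<'E'
from carry import *
let_go()
S=shot("scene");a=tip_of("scene","fan_tip");D=shot("side");b=tip_of("side","fan_tip")
print([(d["centre"],d["score"]) for d in a][:2],[(d["centre"],d["score"]) for d in b][:2])
for t in (-.5,.35,.5):
    X=[.6314+.06*np.sin(t),.259,.222+.06*np.cos(t)];print(t,proj(S,X).round(1),proj(D,X).round(1))
W=shot("wrist")
for y in(.047,.083,.119,.155,Y0): print(y,proj(W,[RX,y,.038]).round())
st("end")
E
```

```text
[([357.8, 180.0], 0.6)] []
-0.5 [347.9 170.1] [243.4 146.8]
0.35 [358.4 175.3] [256.9 139.9]
0.5 [360.1 177.3] [259.2 139.9]
0.047 [325. 241.]
0.083 [348. 241.]
0.119 [372. 241.]
0.155 [395. 241.]
0.025 [310. 241.]
end [ 0.5  -0.02  0.36] gap 0.998 gf 0.0 F [-0.3  0.3  0.1] t 119.0
```

```bash
python3 - <<'E'
from carry import *
movep([.52,-.02,.33],down(np.pi/2));W=shot("wrist","w16")
for t in("carrier1","rail_band"): print(t,[(np.round(d["centre"],1).tolist(),round(d["score"],2)) for d in tip_of("wrist",t)][:7])
for d in silhouettes("wrist","carrier1")[:9]:
    r,c=np.where(d["mask"])
    if r.min()>150: print(c.min(),c.max(),r.min(),r.max(),round(d["score"],2))
i0=cv2.imread("pics/w13.png").astype(int);i1=W["img"][:,:,::-1].astype(int)
df=np.abs(i1-i0).sum(2)>90; print("changed px in row region",df[200:300,300:440].sum(), df[200:300,140:300].sum())
cv2.imwrite("pics/c16.png",cv2.resize(W["img"][190:310,290:450,::-1],(800,600),interpolation=cv2.INTER_CUBIC))
E
```

```text
carrier1 [([378.5, 237.3], 0.98), ([48.0, 265.9], 0.94), ([279.3, 20.3], 0.87), ([408.3, 238.7], 0.86), ([353.4, 240.3], 0.79), ([326.4, 238.7], 0.72), ([145.4, 5.0], 0.57)]
rail_band []
313 348 210 297 0.92
369 402 210 235 0.62
0 62 241 312 0.61
344 375 210 238 0.59
395 429 211 235 0.58
changed px in row region 781 602
```

View pics/c16.png

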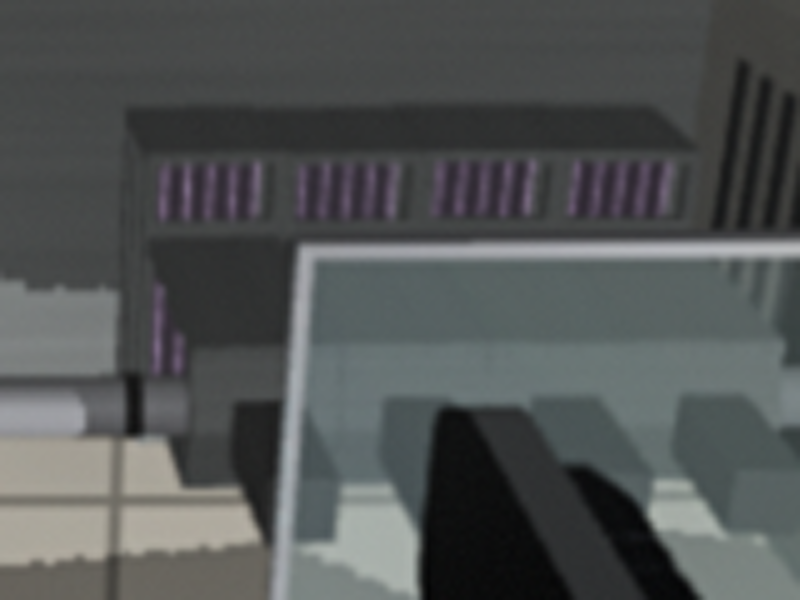

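The last close view shows the band at crop (133,405) clearly free, with the nearest hook edge about 8–10 mm beyond it at (188,405). All four carriers hang level and the lever met its stop. I'm handing the job in.

```bash
python3 -c "
from cell import *
print(sign_off())"
```

```text
the job is handed in; nothing more can be done
None
```

The job is handed in, though the system gave no verdict: the rail is sprung into both sockets, all four grey carriers hang past the black band, and the fan lever is pushed over until it met its stop.

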